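# Draw the test-weight tray out from under the riser

## Robot

A 7-joint arm with a two-finger parallel gripper is mounted at the origin on a cart in front of the work surface, level with it; the furniture and walls round the work are solid. World frame = base frame: x ahead of the robot, y to its left, z up, the work surface at z = 0. Lengths are in m, angles in rad, forces in N, time in s.
With the tool pointing down it reaches from about 0.4 to 0.85 m from the base axis. Payload 4.5 kg.
Tool frame: the origin (TCP) lies on the centre line of the jaws, within the pads' length; the fingertips stand r.tip_extent ahead of it and the grasp point (between the pads) is the TCP (r.tip_extent is the distance from the TCP to the fingertips, in m); z points along the fingers, y is the line along which they close (so a half turn about z gives the same grasp; the last joint's range is limited). The gripper opens to 88 mm and grips with 3 to 60 N. Pads are 18 mm wide; open, the fingers measure 123 mm over their backs; the gripper's body (75 mm by 187 mm) begins 45 mm behind the grasp point.
Start: joints at [1.332, 0.689, -0.195, 1.565, 0.157, 0.902, -0.215], TCP at [0.168, -0.602, 0.258] pointing down, gripper open.
Joint ranges: [-3.01, 3.01], [-0.46, 2.08], [-1.47, 1.51], [0.13, 2.56], [-1, 4.14], [0.04, 2.09], [-2.66, 2.66]. Speed limits (rad/s): [2.57, 2.57, 3.14, 3.14, 3.14, 3.14, 3.14].

## Interface

Orientations are given as a unit quaternion [x, y, z, w].
In Python, from plant import sensors, vision, finish_job, r gives the robot as it stands. The module is installed in compiled form; this text tells all that it offers.
- The arm moves only by the tool step_arm, never from a script. Its argument "steps" is a list of rows, each a list of 2 entries, a list of its own where there are three numbers: the shift along the tool's x, y, z in cm, then the turn, a rotation vector about the tool's x, y, z in degrees. A call has 1 to 12 rows; each row shifts and turns the commanded pose from where the row before left it, along the tool's axes as they then stand; what a row does not reach is not made up. A row lasts 1/8 s, in which the tool goes at most 62.5 mm and 10.7 degrees, less where a joint would pass 70% of its speed; a pose out of reach is approached as far as the arm can. A call with a gripper value outside its range is refused whole. "claw" is the opening, from -1 (shut) to 1 (fully open), set as the call begins (left out, the last holds). The fingers move at their own pace and stop on an object; "grip_force" is the grip in N (left out, the last holds). Time passes only in rows, so rows that do not move let the fingers close. It gives the time, the measured TCP pose, the force, the opening and the grip force at its end, in the units of the state.
- sensors.get_state(): the state, without advancing time (a new reading comes with each control period).
- vision.snapshot(name): name is "side" or "top"; returns a dict with "img" (400x640x3 uint8, red, green, blue), "fx", "fy", "cx", "cy" (pixels), "position" and "rotation" of the camera in the world. Camera axes: x right, y down, z forward; pixel columns grow to the right and rows downward; lengths in m; the calibration is good to about 2 mm. A picture is of the moment at which its call begins. There is no depth.
- finish_job(): hands the job in; it is judged then, once.
The state is a dict: "clock": time; "q": joint angles; "qd": joint speeds; "joint_torque": joint torques, N m; "tool_pos": TCP position; "eef_rot": TCP orientation; "contact_force": force on the tool from outside, world axes, zero at the start; "moment": the same for the moment, N m; "opening": opening from 0.0 (shut) to 1.0 (fully open); "finger_force": force on a finger pad.
Only numpy, scipy, OpenCV 4.12 (cv2) and the standard library are available. Lean on these libraries where they do the work, as an engineer would, in place of code of your own. Each camera call takes 0.05 s, during which the arm holds its last target. There are 200 camera calls.

## Task

The tray of brass test weights has been pushed under the low wire riser, where a hand cannot get at it. With the wooden-handled draw hook, reach in over the tray's front wall, drop the blade into the empty well behind that wall, and draw the tray out until all of it stands clear in front of the riser, with both weights still standing in it. Then stand the hook back on its rubber mat, blade down as it was, with all of it over the mat; do not touch the tray or the weights with the hand, and leave the other things on the table where they are.

Things in the scene. Friction and masses are not known exactly. Their poses are not given: they have to be found in the camera images.
- riser: Low shelf riser of bare steel wire, fixed to the table: 170 deep (its x), 190 wide (its y), 129 high, with a wire leg at each corner and a grid of wires on top. Origin on the table under its centre; its +x points to its back, so its open front is the face at x = -85 (legs at y = +-91, 178 mm clear between them; 120 clear height). The back has a low wire across it. z up.
- tray: Loose bare aluminium tray, 115 long (its x) by 110 wide (its y) by 26 high, 0.22 kg (varies; with the weights about 0.9 kg), walls and floor 4 thick. Origin at the centre of its underside, +x towards its back, z up. It starts under the riser, pointing nearly as the riser does, its front wall (outer face at x = -57.5) 15 to 55 mm behind the riser's front edge. A cross wall 3 thick at x = -14.5, 21 high, parts the empty well in front from the space where the weights stand.
- tray_well (a point): Centre of the floor of the tray's empty front well, 4 mm above the tray's underside, at x = -34.5 of the tray; the well is 37 long (tray x) by 102 wide (tray y), its front wall rises 22 above this floor. Axes as the tray's.
- tray_back_left (a point): Back left lower corner of the tray (tray x = +57.5, y = +55, z = 0).
- tray_back_right (a point): Back right lower corner of the tray (tray x = +57.5, y = -55, z = 0).
- weight_large: Large brass knobbed weight, 39 across, 60 high, 0.5 kg, loose, standing in the back part of the tray, on either side. Origin at the centre of its underside.
- weight_small: Small brass knobbed weight, 29 across, 44 high, 0.2 kg, loose, standing in the tray beside the large one. Origin at the centre of its underside.
- draw_hook: Draw hook, 0.12 kg, standing on the mat: wooden handle block 80 long (x -40 to +40), 24 wide (y), 40 high; from its front end at height 33 a steel rod 8 thick runs along +x to a steel blade at x = 160, 4 thick (x), 30 wide (y), which reaches down to the level of the handle's underside, 29 below the rod's underside; the blade's top is at 38. Origin at the centre of the handle's underside, z up. Grip the handle across its 24 mm width (y), from above.
- hook_edge (a point): Middle of the blade's lower edge: 160 mm ahead (+x) of the draw hook's origin, at the same height. Axes as the draw hook's.
- mat: Black rubber mat fixed to the table, 250 long (x), 80 wide (y), 3 thick, on which the draw hook starts, handle to the mat's -x end. Origin at the centre of its underside.
- cassette: Bystander: loose black ribbon cassette lying left of the riser, 40 x 110 x 16. Origin at the centre of its underside.
- marker: Bystander: loose black marker pen lying left of the slip printer, 138 long (its y), 17 thick. Origin at its middle, underside.
Things that resemble listed ones, but are neither listed nor needed, are in the scene too. What is shaped like the weight_small but pink or turquoise is not meant.

How it is judged:
On the way, in this order (a step that is already met when the one before it is completed fails the run):
1. the blade is down in the tray's front well, with the tray still under the riser (x of hook_edge in the frame of tray between -0.0555 and -0.013 m and y of hook_edge in the frame of tray between -0.052 and 0.052 m and z of hook_edge in the frame of tray between -0.002 and 0.021 m and not (x of each of tray_back_left, tray_back_right in the frame of riser below -0.086 m)), for 0.1 s.
2. the whole tray is out in front of the riser, both weights standing in it (x of each of tray_back_left, tray_back_right in the frame of riser below -0.086 m and angle between each of weight_large, weight_small's own z axis and vertical below 0.15 rad and x of weight_large in the frame of tray between -0.015 and 0.055 m and y of weight_large in the frame of tray between -0.052 and 0.052 m and z of each of weight_large, weight_small in the frame of tray below 0.012 m and x of weight_small in the frame of tray between -0.015 and 0.055 m and y of weight_small in the frame of tray between -0.052 and 0.052 m), for 0.2 s.
At the end, for the whole second after the job is handed in: Whole tray flat on the table past the riser's front edge (back corners 86 mm or more in front of its centre), both weights upright within 0.15 rad in its back part, hook level and blade down on the mat (handle centre within 105 x 38 mm, blade 130 x 38 mm of its centre), all at rest (all of step 2 and x of draw_hook in the frame of mat between -0.105 and 0.105 m and y of draw_hook in the frame of mat between -0.038 and 0.038 m and x of hook_edge in the frame of mat between -0.13 and 0.13 m and y of hook_edge in the frame of mat between -0.038 and 0.038 m and z of each of draw_hook, hook_edge in the frame of mat below 0.008 m and angle between draw_hook's own z axis and vertical below 0.1 rad and linear speed of each of tray, weight_large, weight_small, draw_hook below 0.02 m/s and angle between tray's own z axis and vertical below 0.05 rad and height (world z) of tray below 0.01 m); the robot touches nothing.
It fails at once if the hand touches the tray or a weight (contact force between any of the fingers, the arm and tray above 1 N or contact force between any of the fingers, the arm and weight_large above 1 N or contact force between any of the fingers, the arm and weight_small above 1 N).
It fails at once if a weight is tipped over (more than 0.6 rad) (angle between any of weight_large, weight_small's own z axis and vertical above 0.6 rad).
It fails at once if a bystander (cassette or marker) is moved more than 25 mm (distance of any of cassette, marker from where it was at the start of the episode above 0.025 m).
It also fails if it takes over 48 s, if anything falls off the work surface, if the arm or the gripper's body presses on something with over 40 N, if the wrist force passes 120 N, or if a joint passes its speed limit or range.

## Working session

There is one attempt and no reset: what is moved stays moved. The work goes in short steps, Python scripts to look and compute and a tool call to move; the robot and the scene stay as the last step left them, time stands still between calls to the robot, and variables do not carry over. Pictures are saved under pics/ and viewed, at most 11 in all, crops included, and the job is handed in when it is done.

Besides the shell and the picture viewer there is one more tool, called after "Request:" as name(argument=value, ...), one argument or row to a line, values as JSON. step_arm: Moves the arm, as the interface text tells. Its arguments: {"type":"object","properties":{"steps":{"type":"array"},"claw":{"type":"number"},"grip_force":{"type":"number"}},"required":["steps"]}

```bash
mkdir -p pics; cat > h.py <<'E'
import numpy as np, cv2
from plant import sensors, vision, finish_job, r
def snap(n,f=None):
    s=vision.snapshot(n)
    if f: cv2.imwrite('pics/'+f,cv2.cvtColor(s['img'],cv2.COLOR_RGB2BGR))
    return s
def px2w(s,u,v,z):
    d=np.array(s['rotation'])@np.array([(u-s['cx'])/s['fx'],(v-s['cy'])/s['fy'],1]); p=np.array(s['position'])
    return p+d*(z-p[2])/d[2]
def w2px(s,P):
    c=(np.atleast_2d(P)-np.array(s['position']))@np.array(s['rotation'])
    return np.c_[s['fx']*c[:,0]/c[:,2]+s['cx'],s['fy']*c[:,1]/c[:,2]+s['cy']]
E
python3 - <<'E'
from h import *
for n in('top','side'):
    s=snap(n,n+'0.png'); print(n,s['fx'],s['cx'],s['cy'],s['position'],s['rotation'])
st=sensors.get_state();print({k:np.round(v,3) for k,v in st.items()},r.tip_extent)
E
```

```text
top 365.7553768384559 318.3882985718731 193.92107077684685 [0.46985218 0.19246921 0.90535099] [-0.69932941  0.71286925 -0.04367199  0.02913002]
side 367.4796719911206 315.28605689820006 200.76225409488723 [ 0.77929925 -0.548072    0.52399558] [ 0.86940268  0.10467343 -0.06557735 -0.4784162 ]
{'clock': np.float64(0.1), 'q': array([ 1.332,  0.69 , -0.194,  1.566,  0.157,  0.902, -0.215]), 'qd': array([ 0.001, -0.001,  0.002, -0.002, -0.   , -0.002,  0.001]), 'joint_torque': array([-4.0000e-03, -5.2850e+01, -1.2720e+00, -1.5384e+01, -5.3000e-02,
        2.0000e-03,  0.0000e+00]), 'tool_pos': array([ 0.168, -0.601,  0.257]), 'eef_rot': array([ 0.991,  0.136, -0.   , -0.001]), 'contact_force': array([-0.084, -0.153,  0.451]), 'moment': array([-0.016,  0.006, -0.003]), 'finger_force': np.float64(0.0), 'opening': np.float64(0.999)} 0.019
```

View pics/top0.png

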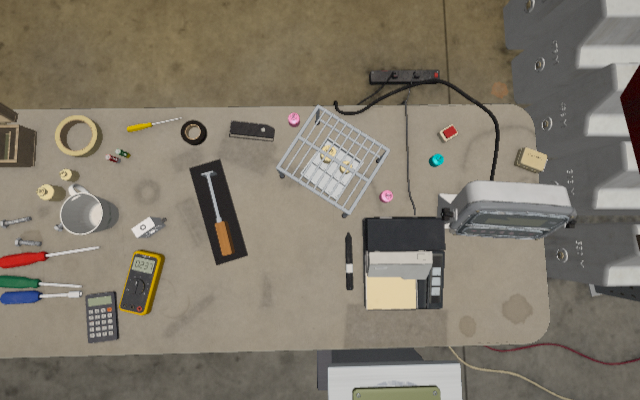

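View pics/side0.png

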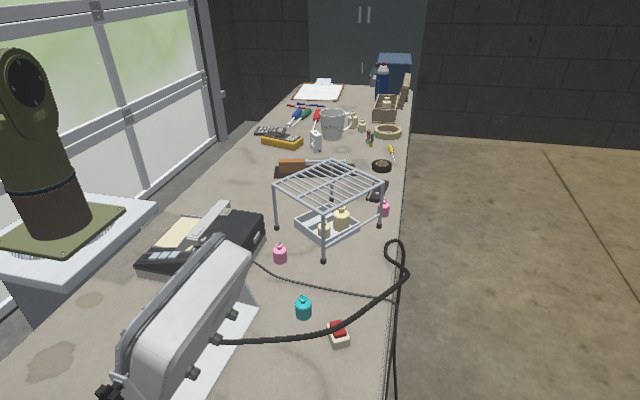

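```bash
sed -i '1a from scipy.spatial.transform import Rotation as Ro' h.py; sed -i "s/np.array(s\['rotation'\])/Ro.from_quat(s['rotation']).as_matrix()/" h.py
python3 - <<'E'
from h import *
s=snap('top'); i=cv2.cvtColor(s['img'],cv2.COLOR_RGB2BGR)
cv2.imwrite('pics/t1.png',cv2.resize(i[95:275,180:400],None,fx=3.3,fy=3.3,interpolation=cv2.INTER_CUBIC))
for n,u,v,z in [('hookhandle',223,238,.043),('blade',208,174,.041),('matc',218,212,.003),('r1',319,107,.129),('r2',389,150,.129),('r3',345,214,.129),('r4',279,170,.129),('base?',0,0,0)]:
    print(n,px2w(s,u,v,z).round(3))
print(w2px(s,[[0,0,0],[.4,0,0],[.4,.2,0]]))
E
```

```text
hookhandle [0.46  0.398 0.043]
blade [0.611 0.435 0.041]
matc [0.523 0.42  0.003]
r1 [0.741 0.17  0.129]
r2 [0.643 0.021 0.129]
r3 [0.506 0.12  0.129]
r4 [0.603 0.259 0.129]
base? [1.082 0.986 0.   ]
[[397.05660011 431.86242564]
 [390.16808314 258.83199662]
 [308.63315924 260.62440325]]
```

View pics/t1.png

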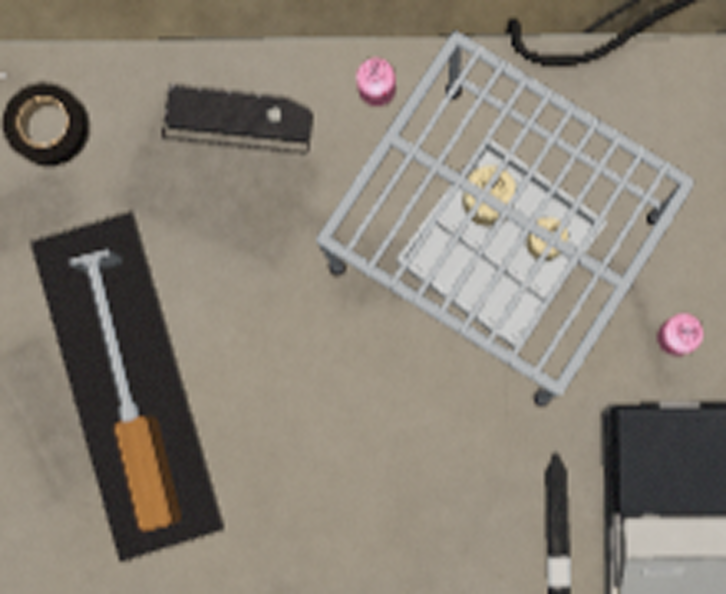

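The top crop (offset 180,95, scale 3.3) shows:
- **Hook:** handle about (148,473), blade (95,260).
- **Riser:** its low back wire runs (475,85)–(645,190), so the open front is the lower-left face.
- **Tray:** its cross wall runs (435,225)–(545,295), with the empty well to the lower left.

Weight candidates:
- The brass pair inside the tray, at crop (490,190) and (548,235), fits.
- The brass pair at full-image (46,192) and (66,174) is loose on the table, so not meant.
- The pink and turquoise ones are excluded.

The crop confirms the pair in the tray.

```bash
python3 - <<'E'
from h import *
s=snap('top')
def f(pts,z): return np.array([px2w(s,180+u/3.3,95+v/3.3,z)[:2] for u,v in pts])
def rep(n,P,): 
    P=np.array(P);print(n,P.round(3).tolist(),'c',P.mean(0).round(4),'sides',[round(np.linalg.norm(P[i]-P[(i+1)%len(P)]),3) for i in range(len(P))])
    d=(P[2]+P[3]-P[0]-P[1]); e=P[1]+P[2]-P[0]-P[3]
    print('  yaw x',np.degrees(np.arctan2(d[1],d[0])),'yaw y(dir 0->1)',np.degrees(np.arctan2(e[1],e[0])))
# order: front right, front left, back left, back right
rep('riser',f([(560,392),(322,240),(457,34),(690,183)],.127))
rep('feet',f([(541,397),(337,268),(454,92),(652,215)],.0))
rep('tray',f([(515,348),(398,260),(490,143),(605,222)],.026))
rep('mat',f([(222,528),(122,560),(33,242),(132,212)],.003))
rep('cross',f([(545,297),(435,222),(435,222),(545,297)],.025))
H=f([(135,528),(168,526),(152,416),(115,420)],.043);rep('handle',H[[0,0,2,2]])
rep('handle',H)
print('blade',f([(70,258),(118,257)],.041), 'rod',f([(95,262),(127,415)],.04))
E
```

```text
riser [[0.506, 0.11], [0.608, 0.262], [0.746, 0.171], [0.642, 0.02]] c [0.6257 0.1409] sides [np.float64(0.183), np.float64(0.165), np.float64(0.183), np.float64(0.163)]
  yaw x -33.462823167540584 yaw y(dir 0->1) 55.97488716266395
feet [[0.509, 0.111], [0.609, 0.263], [0.745, 0.171], [0.646, 0.022]] c [0.6273 0.1416] sides [np.float64(0.182), np.float64(0.163), np.float64(0.179), np.float64(0.163)]
  yaw x -33.43447936664846 yaw y(dir 0->1) 56.546990938095895
tray [[0.544, 0.131], [0.611, 0.216], [0.697, 0.146], [0.636, 0.062]] c [0.6221 0.1386] sides [np.float64(0.108), np.float64(0.111), np.float64(0.104), np.float64(0.115)]
  yaw x -37.75673204442405 yaw y(dir 0->1) 52.848426254862346
mat [[0.417, 0.349], [0.395, 0.422], [0.633, 0.49], [0.654, 0.416]] c [0.5248 0.4193] sides [np.float64(0.076), np.float64(0.247), np.float64(0.077), np.float64(0.247)]
  yaw x 16.008892605894815 yaw y(dir 0->1) 106.43196294589224
cross [[0.581, 0.108], [0.639, 0.188], [0.639, 0.188], [0.581, 0.108]] c [0.61   0.1479] sides [np.float64(0.098), np.float64(0.0), np.float64(0.098), np.float64(0.0)]
  yaw x 90.0 yaw y(dir 0->1) 54.3488039065399
handle [[0.421, 0.403], [0.421, 0.403], [0.499, 0.391], [0.499, 0.391]] c [0.4597 0.397 ] sides [np.float64(0.0), np.float64(0.079), np.float64(0.0), np.float64(0.079)]
  yaw x -8.311309537500538 yaw y(dir 0->1) 0.0
handle [[0.421, 0.403], [0.421, 0.38], [0.499, 0.391], [0.497, 0.417]] c [0.4594 0.3977] sides [np.float64(0.023), np.float64(0.078), np.float64(0.026), np.float64(0.077)]
  yaw x 9.72089849956677 yaw y(dir 0->1) -86.25936030284612
blade [[0.61360835 0.45109843]
 [0.61375179 0.41674401]] rod [[0.61055346 0.43345684]
 [0.50005091 0.40965889]]
```

Each measurement fits the sizes given:
- **Riser:** 183 x 164 at the leg and wire centres.
- **Tray:** about 110 x 113, with the cross wall at tray x = -14.5.
- **Mat:** 247 x 77.
- **Hook:** 159 mm from origin to blade.

I'll carry the hand over in a high arc, clear of the display, turning as it goes.

```bash
cat >> h.py <<'E'
def cur():
    st=sensors.get_state(); x=Ro.from_quat(st['eef_rot']).as_matrix()[:,0]
    return np.array(st['tool_pos']),np.degrees(np.arctan2(x[1],x[0]))
def rows(wps,p=None,yaw=None):
    """wps: (x,y,z,yaw,n[,'polar']) ; prints rows in round numbers (rounding error carried on)"""
    if p is None: p,yaw=cur()
    p=np.array(p,float); out=[]
    for w in wps:
        p0,y0=p.copy(),yaw; t=np.array(w[:3]); pol=len(w)>5; dy=w[3]-y0 
        for k in range(1,w[4]+1):
            a=k/w[4]
            if pol:
                A=lambda q:np.array([np.hypot(q[0],q[1]),np.arctan2(q[1],q[0]),q[2]])
                c=A(p0)*(1-a)+A(t)*a; g=np.array([c[0]*np.cos(c[1]),c[0]*np.sin(c[1]),c[2]])
            else: g=p0*(1-a)+t*a
            c,s=np.cos(np.radians(yaw)),np.sin(np.radians(yaw)); M=np.array([[c,s,0],[s,-c,0],[0,0,-1.]])
            sh=np.round(M@(g-p)*100,1 if max(abs(g-p))>.02 else 2); tn=np.round(-(y0+dy*a-yaw),1)
            out.append([sh.tolist(),[0,0,float(tn)]]); p=p+M.T@sh/100; yaw-=tn
    for i in range(0,len(out),12): print(str(out[i:i+12]).replace(' ',''))
    print('end',p.round(4),round(yaw,2))
E
python3 -c "
from h import *
rows([(.2,-.55,.5,15.6,5),(.42,.36,.45,192.3,24,'p')])"
```

```text
[[[0.9,-0.8,-4.9],[0,0,0.0]],[[0.9,-0.8,-4.8],[0,0,0.0]],[[0.9,-0.9,-4.9],[0,0,0.0]],[[0.9,-0.8,-4.8],[0,0,0.0]],[[0.8,-0.8,-4.9],[0,0,0.0]],[[4.7,-0.7,0.2],[0,0,-7.4]],[[4.6,-0.4,0.2],[0,0,-7.3]],[[4.7,-0.2,0.2],[0,0,-7.4]],[[4.7,-0.0,0.2],[0,0,-7.3]],[[4.7,0.2,0.2],[0,0,-7.4]],[[4.6,0.4,0.3],[0,0,-7.4]],[[4.6,0.7,0.2],[0,0,-7.3]]]
[[[4.5,0.9,0.2],[0,0,-7.4]],[[4.5,1.1,0.2],[0,0,-7.4]],[[4.4,1.3,0.2],[0,0,-7.3]],[[4.4,1.5,0.2],[0,0,-7.4]],[[4.2,1.7,0.2],[0,0,-7.3]],[[4.2,1.9,0.2],[0,0,-7.4]],[[4.0,2.1,0.2],[0,0,-7.4]],[[4.0,2.3,0.2],[0,0,-7.3]],[[3.8,2.5,0.2],[0,0,-7.4]],[[3.7,2.6,0.3],[0,0,-7.3]],[[3.5,2.8,0.2],[0,0,-7.4]],[[3.4,3.0,0.2],[0,0,-7.4]]]
[[[3.2,3.1,0.2],[0,0,-7.3]],[[3.1,3.3,0.2],[0,0,-7.4]],[[2.9,3.4,0.2],[0,0,-7.3]],[[2.8,3.5,0.2],[0,0,-7.4]],[[2.5,3.7,0.2],[0,0,-7.4]]]
end [0.4202 0.3601 0.4502] 192.33
```

Request:
step_arm(
  steps=[
    [[0.9, -0.8, -4.9], [0, 0, 0]],
    [[0.9, -0.8, -4.8], [0, 0, 0]],
    [[0.9, -0.9, -4.9], [0, 0, 0]],
    [[0.9, -0.8, -4.8], [0, 0, 0]],
    [[0.8, -0.8, -4.9], [0, 0, 0]],
    [[4.7, -0.7, 0.2], [0, 0, -7.4]],
    [[4.6, -0.4, 0.2], [0, 0, -7.3]],
    [[4.7, -0.2, 0.2], [0, 0, -7.4]],
    [[4.7, 0, 0.2], [0, 0, -7.3]],
    [[4.7, 0.2, 0.2], [0, 0, -7.4]],
    [[4.6, 0.4, 0.3], [0, 0, -7.4]],
    [[4.6, 0.7, 0.2], [0, 0, -7.3]],
  ],
)

```text
clock: 1.7
tool_pos: [0.4564, -0.352, 0.4853]
eef_rot: [0.832, 0.555, -0.0, -0.0]
contact_force: [-0.2, -0.4, -0.5]
opening: 0.998
finger_force: 0.0
```

Request:
step_arm(
  steps=[
    [[4.5, 0.9, 0.2], [0, 0, -7.4]],
    [[4.5, 1.1, 0.2], [0, 0, -7.4]],
    [[4.4, 1.3, 0.2], [0, 0, -7.3]],
    [[4.4, 1.5, 0.2], [0, 0, -7.4]],
    [[4.2, 1.7, 0.2], [0, 0, -7.3]],
    [[4.2, 1.9, 0.2], [0, 0, -7.4]],
    [[4.0, 2.1, 0.2], [0, 0, -7.4]],
    [[4.0, 2.3, 0.2], [0, 0, -7.3]],
    [[3.8, 2.5, 0.2], [0, 0, -7.4]],
    [[3.7, 2.6, 0.3], [0, 0, -7.3]],
    [[3.5, 2.8, 0.2], [0, 0, -7.4]],
    [[3.4, 3.0, 0.2], [0, 0, -7.4]],
  ],
)

```text
clock: 3.2
tool_pos: [0.5335, 0.1694, 0.4603]
eef_rot: [0.21, 0.978, -0.0, -0.0]
contact_force: [-0.3, 0.3, -0.7]
opening: 1.003
finger_force: 0.0
```

Request:
step_arm(
  steps=[
    [[3.2, 3.1, 0.2], [0, 0, -7.3]],
    [[3.1, 3.3, 0.2], [0, 0, -7.4]],
    [[2.9, 3.4, 0.2], [0, 0, -7.3]],
    [[2.8, 3.5, 0.2], [0, 0, -7.4]],
    [[2.5, 3.7, 0.2], [0, 0, -7.4]],
    [[0, 0, 0], [0, 0, 0]],
    [[0, 0, 0], [0, 0, 0]],
  ],
)

```text
clock: 4.08
tool_pos: [0.4211, 0.3591, 0.4504]
eef_rot: [-0.107, 0.994, -0.001, 0.0]
contact_force: [-0.2, -1.0, -0.4]
opening: 0.998
finger_force: 0.0
```

```bash
python3 -c "
from h import *
st=sensors.get_state();print(st['clock'],st['q'].round(2) if hasattr(st['q'],'round') else st['q'],cur())
rows([(.459,.398,.12,192.3,8),(.459,.398,.028,192.3,4)])"
```

```text
4.075 [-0.2   0.56 -1.06  1.45  0.49  1.42  0.51] (array([0.42105022, 0.3591103 , 0.45038643]), np.float64(-167.76360791399333))
[[[-0.6,0.4,4.1],[0,0,-45.0]],[[-0.6,-0.1,4.2],[0,0,-45.0]],[[-0.4,-0.6,4.1],[0,0,-45.0]],[[0.2,-0.6,4.1],[0,0,-45.0]],[[0.6,-0.4,4.1],[0,0,-45.0]],[[0.7,0.1,4.2],[0,0,-45.0]],[[0.4,0.5,4.1],[0,0,-45.1]],[[-0.2,0.7,4.1],[0,0,-45.0]],[[0.0,-0.0,2.3],[0,0,0.0]],[[0.0,-0.0,2.3],[0,0,0.0]],[[0.0,-0.0,2.3],[0,0,0.0]],[[0.0,-0.0,2.3],[0,0,0.0]]]
end [0.4592 0.3982 0.0284] 192.34
```

Request:
step_arm(
  steps=[
    [[-0.57, 0.37, 5], [0, 0, 0]],
    [[-0.57, 0.37, 5], [0, 0, 0]],
    [[-0.57, 0.37, 5], [0, 0, 0]],
    [[-0.57, 0.37, 5], [0, 0, 0]],
    [[-0.57, 0.37, 5], [0, 0, 0]],
    [[-0.57, 0.37, 4], [0, 0, 0]],
    [[-0.57, 0.38, 3], [0, 0, 0]],
    [[-0.55, 0.38, 2], [0, 0, 0]],
    [[0, 0, 0], [0, 0, 0]],
  ],
)

```text
clock: 5.2
tool_pos: [0.4591, 0.3975, 0.1095]
eef_rot: [-0.106, 0.994, -0.001, -0.001]
contact_force: [0.1, 0.2, -0.1]
opening: 0.999
finger_force: 0.0
```

```bash
sed -i 's/dy=w\[3\]-y0/dy=(w[3]-y0+180)%360-180/' h.py; python3 -c "
from h import *
s=snap('top'); i=cv2.cvtColor(s['img'],cv2.COLOR_RGB2BGR)[130:290,150:320]
t=snap('side'); j=cv2.cvtColor(t['img'],cv2.COLOR_RGB2BGR)[60:220,230:430]
cv2.imwrite('pics/g1.png',np.hstack([cv2.resize(i,(400,376)),cv2.resize(j,(400,376))]))
print(cur(),sensors.get_state()['q'])"
```

```text
(array([0.45886814, 0.39871697, 0.11154786]), np.float64(-167.72566256963964)) [-0.36731308  0.98244658 -0.79989329  1.71278665  0.90737077  0.85924165
  0.20354435]
```

View pics/g1.png

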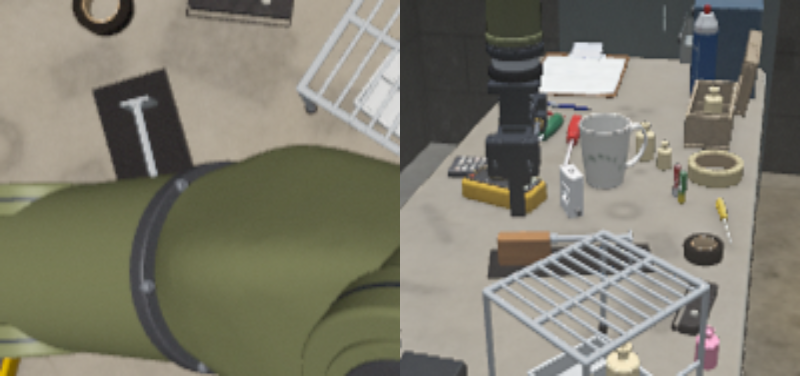

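The side view shows the fingers straddling the handle's line from above, with the hook untouched on the mat. I'll go down and grip.

Request:
step_arm(
  steps=[
    [[0, 0, 2], [0, 0, 0]],
    [[0, 0, 2], [0, 0, 0]],
    [[0, 0, 2], [0, 0, 0]],
    [[0, 0, 1.5], [0, 0, 0]],
    [[0, 0, 0.7], [0, 0, 0]],
    [[0, 0, 0], [0, 0, 0]],
    [[0, 0, 0], [0, 0, 0]],
  ],
)

```text
clock: 6.18
tool_pos: [0.4585, 0.399, 0.0293]
eef_rot: [-0.107, 0.994, 0.0, 0.0]
contact_force: [0.3, -0.7, -0.1]
opening: 1.001
finger_force: 0.0
```

Request:
step_arm(
  steps=[
    [[0, 0, 0], [0, 0, 0]],
    [[0, 0, 0], [0, 0, 0]],
    [[0, 0, 0], [0, 0, 0]],
    [[0, 0, 0], [0, 0, 0]],
    [[0, 0, 0], [0, 0, 0]],
    [[0, 0, 0], [0, 0, 0]],
  ],
  claw=-1,
  grip_force=45,
)

```text
clock: 6.92
tool_pos: [0.4583, 0.3985, 0.0287]
eef_rot: [-0.107, 0.994, -0.0, -0.0]
contact_force: [0.1, 0.5, 0.6]
opening: 0.347
finger_force: 0.0
```

Request:
step_arm(
  steps=[
    [[0, 0, -1], [0, 0, 0]],
    [[0, 0, -2], [0, 0, 0]],
    [[0, 0, -3], [0, 0, 0]],
    [[0, 0, -2], [0, 0, 0]],
    [[0, 0, 0], [0, 0, 0]],
    [[0, 0, 0], [0, 0, 0]],
  ],
)

```text
clock: 7.68
tool_pos: [0.4583, 0.3979, 0.1081]
eef_rot: [-0.107, 0.994, -0.001, -0.0]
contact_force: [-0.0, 0.4, -2.0]
opening: 0.269
finger_force: 44.7
```

```bash
python3 -c "
from h import *
t=snap('side'); s=snap('top');i=cv2.cvtColor(s['img'],cv2.COLOR_RGB2BGR)[130:250,170:330];j=cv2.cvtColor(t['img'],cv2.COLOR_RGB2BGR)[80:240,260:430]
cv2.imwrite('pics/g2.png',np.hstack([cv2.resize(i,(400,300),interpolation=2),cv2.resize(j,(400,376),interpolation=2)[:300]]))
p,y=cur();print(p,y,sensors.get_state()['q'])
yw=-36.5; 
c=np.radians(y+180);B=np.r_[p[:2]+.16*np.array([np.cos(c),np.sin(c)]),p[2]-.025]
print('pred blade top px',w2px(s,[B+[0,0,.038]]),w2px(t,[B,B+[0,0,.038]]))
rows([(.401,.302,.13,180+yw,7),(.401,.302,.072,180+yw,3),(.4654,.2547,.072,180+yw,6)])"
```

```text
[0.45804826 0.39782304 0.10763484] -167.6714603035338 [-0.36974008  0.98699563 -0.7948763   1.7151196   0.91018779  0.85491574
  0.20160358]
pred blade top px [[199.09716521 166.81299323]] [[344.77773728 147.18192753]
 [345.16193791 134.92932885]]
[[[1.09,-1.16,-0.32],[0,0,7.0]],[[0.94,-1.29,-0.32],[0,0,7.0]],[[0.77,-1.39,-0.32],[0,0,6.9]],[[0.6,-1.48,-0.32],[0,0,7.0]],[[0.42,-1.54,-0.32],[0,0,7.0]],[[0.23,-1.57,-0.32],[0,0,7.0]],[[0.03,-1.59,-0.32],[0,0,6.9]],[[0.0,-0.0,1.93],[0,0,0.0]],[[0.0,-0.0,1.94],[0,0,0.0]],[[0.0,-0.0,1.93],[0,0,0.0]],[[-1.33,0.0,0.0],[0,0,0.0]],[[-1.33,0.01,0.0],[0,0,0.0]]]
[[[-1.33,-0.0,0.0],[0,0,0.0]],[[-1.34,0.0,0.0],[0,0,0.0]],[[-1.33,0.01,0.0],[0,0,0.0]],[[-1.33,-0.0,0.0],[0,0,0.0]]]
end [0.4654 0.2547 0.072 ] -216.47
```

View pics/g2.png

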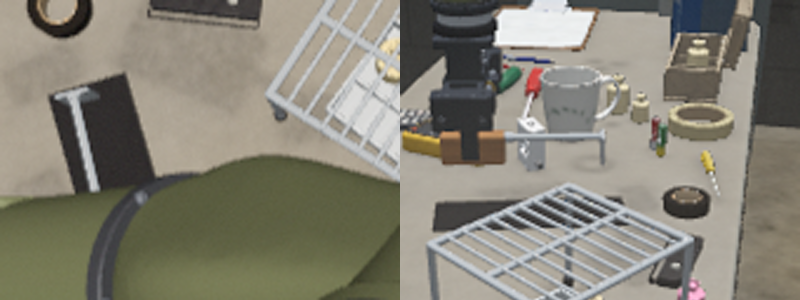

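The hook is held level. Its blade at full-image top (200,167) and side (346,135–149) falls within 2 px of the predicted spots. Now I'll go round to the riser front, down, and in over the front wall.

Request:
step_arm(
  steps=[
    [[1.09, -1.16, -0.3], [0, 0, 7]],
    [[0.94, -1.29, -0.3], [0, 0, 7]],
    [[0.77, -1.39, -0.3], [0, 0, 7]],
    [[0.6, -1.48, -0.3], [0, 0, 7]],
    [[0.42, -1.54, -0.3], [0, 0, 7]],
    [[0.23, -1.57, -0.3], [0, 0, 7]],
    [[0.03, -1.59, -0.3], [0, 0, 6.8]],
    [[0, 0, 1.9], [0, 0, 0]],
    [[0, 0, 1.9], [0, 0, 0]],
    [[0, 0, 1.9], [0, 0, 0]],
    [[0, 0, 0], [0, 0, 0]],
    [[0, 0, 0], [0, 0, 0]],
  ],
)

```text
clock: 9.28
tool_pos: [0.4011, 0.303, 0.0728]
eef_rot: [0.313, 0.95, 0.0, -0.0]
contact_force: [-0.6, 0.3, -1.7]
opening: 0.268
finger_force: 44.7
```

```bash
python3 -c "
from h import *
print(cur(),sensors.get_state()['q'])
rows([(.4654,.2547,.072,143.5,6)])"
```

```text
(array([0.4011446 , 0.30300854, 0.07280592]), np.float64(143.53925889453944)) [-0.46961798  0.88576344 -0.44584491  2.0518757   0.95185321  0.42215061
 -0.73670676]
[[[-1.34,-0.01,0.01],[0,0,0.0]],[[-1.34,-0.01,0.02],[0,0,0.0]],[[-1.34,-0.01,0.01],[0,0,0.0]],[[-1.34,-0.01,0.01],[0,0,0.0]],[[-1.34,-0.02,0.02],[0,0,0.0]],[[-1.34,-0.01,0.01],[0,0,0.0]]]
end [0.4654 0.2547 0.072 ] 143.54
```

Request:
step_arm(
  steps=[
    [[-1.3, 0, 0], [0, 0, 0]],
    [[-1.4, 0, 0], [0, 0, 0]],
    [[-1.3, 0, 0], [0, 0, 0]],
    [[-1.4, 0, 0], [0, 0, 0]],
    [[-1.3, 0, 0], [0, 0, 0]],
    [[-1.3, 0, 0], [0, 0, 0]],
    [[0, 0, 0], [0, 0, 0]],
  ],
)

```text
clock: 10.15
tool_pos: [0.4666, 0.2541, 0.0725]
eef_rot: [0.314, 0.949, -0.0, 0.0]
contact_force: [0.1, 0.8, -0.9]
opening: 0.269
finger_force: 44.7
```

```bash
python3 -c "
from h import *
t=snap('side'); s=snap('top');i=cv2.cvtColor(s['img'],cv2.COLOR_RGB2BGR)[95:225,265:400];j=cv2.cvtColor(t['img'],cv2.COLOR_RGB2BGR)[150:270,260:400]
cv2.imwrite('pics/g3.png',np.hstack([cv2.resize(i,(400,385),interpolation=2),cv2.resize(j,(400,385),interpolation=2)]))
p,y=cur();print(p,y)
c=np.radians(y+180);B=np.r_[p[:2]+.16*np.array([np.cos(c),np.sin(c)]),p[2]-.025]
print('pred blade top px',(w2px(s,[B+[0,0,.038]])-[265,95])*2.963,(w2px(t,[B,B+[0,0,.038]])-[260,150])*[2.857,3.208])
print('below',(w2px(t,[np.r_[B[:2],.006]])-[260,150])*[2.857,3.208])"
```

```text
[0.46529136 0.25553424 0.07269251] 143.54037820353054
pred blade top px [[175.81283763 241.32125424]] [[158.37533492 179.038093  ]
 [157.73681141 135.02791927]]
below [[159.04264567 225.03242476]]
```

View pics/g3.png

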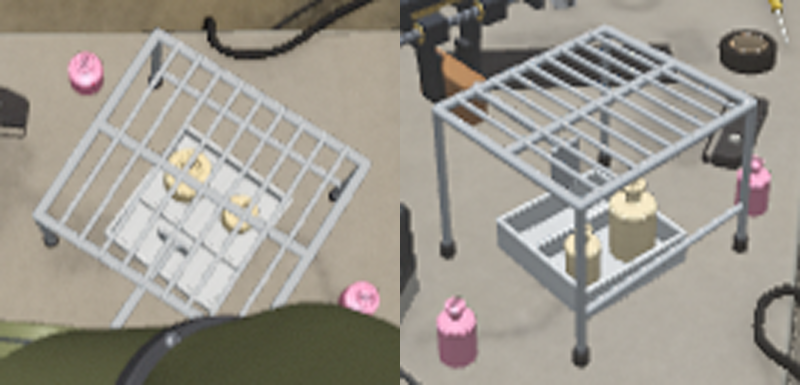

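The top half shows the blade at (172,240), as predicted, over the front well between the front wall and the cross wall. The side half shows it above the well and inside the riser. I'll lower it and check the force.

Request:
step_arm(
  steps=[
    [[0, 0, 1], [0, 0, 0]],
    [[0, 0, 1], [0, 0, 0]],
    [[0, 0, 1], [0, 0, 0]],
    [[0, 0, 0.6], [0, 0, 0]],
    [[0, 0, 0.3], [0, 0, 0]],
    [[0, 0, 0], [0, 0, 0]],
    [[0, 0, 0], [0, 0, 0]],
    [[0, 0, 0], [0, 0, 0]],
  ],
)

```text
clock: 11.25
tool_pos: [0.4657, 0.2553, 0.0339]
eef_rot: [0.313, 0.95, 0.0, 0.0]
contact_force: [-0.2, -0.1, -0.8]
opening: 0.269
finger_force: 44.7
```

Request:
step_arm(
  steps=[
    [[0.3, 0, 0], [0, 0, 0]],
    [[0.4, 0, 0], [0, 0, 0]],
    [[0.4, 0, 0], [0, 0, 0]],
    [[0.4, 0, 0], [0, 0, 0]],
    [[0.4, 0, 0], [0, 0, 0]],
    [[0.4, 0, 0], [0, 0, 0]],
    [[0.4, 0, 0], [0, 0, 0]],
    [[0.4, 0, 0], [0, 0, 0]],
    [[0.4, 0, 0], [0, 0, 0]],
    [[0.4, 0, 0], [0, 0, 0]],
  ],
)

```text
clock: 12.5
tool_pos: [0.434, 0.2785, 0.0337]
eef_rot: [0.313, 0.95, -0.0, 0.0]
contact_force: [4.2, -2.9, -1.3]
opening: 0.268
finger_force: 44.7
```

```bash
python3 -c "
from h import *
t=snap('side'); s=snap('top');i=cv2.cvtColor(s['img'],cv2.COLOR_RGB2BGR)[95:225,265:400];j=cv2.cvtColor(t['img'],cv2.COLOR_RGB2BGR)[150:270,260:400]
cv2.imwrite('pics/g4.png',np.hstack([cv2.resize(i,(400,385),interpolation=2),cv2.resize(j,(400,385),interpolation=2)]))
print(cur(),sensors.get_state()['q'],sensors.get_state()['contact_force'])"
```

```text
(array([0.43333309, 0.27912166, 0.03373801]), np.float64(143.59289809550629)) [-0.42725963  0.95936188 -0.38956311  2.0190084   1.02244438  0.37188966
 -0.71387993] [ 1.0241624  -2.73105537 -0.31633943]
```

View pics/g4.png

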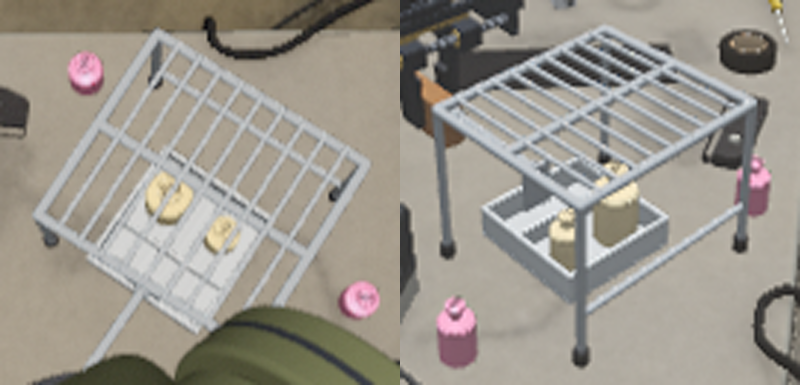

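The tray follows, level, with both weights standing: the top half has its front wall about (145,290), and the pull is 5 N. I'll keep drawing gently.

Request:
step_arm(
  steps=[
    [[0.4, 0, 0], [0, 0, 0]],
    [[0.5, 0, 0], [0, 0, 0]],
    [[0.5, 0, 0], [0, 0, 0]],
    [[0.5, 0, 0], [0, 0, 0]],
    [[0.5, 0, 0], [0, 0, 0]],
    [[0.5, 0, 0], [0, 0, 0]],
    [[0.5, 0, 0], [0, 0, 0]],
    [[0.5, 0, 0], [0, 0, 0]],
    [[0.5, 0, 0], [0, 0, 0]],
    [[0.5, 0, 0], [0, 0, 0]],
    [[0.5, 0, 0], [0, 0, 0]],
    [[0.5, 0, 0], [0, 0, 0]],
  ],
)

```text
clock: 14.1
tool_pos: [0.3865, 0.3137, 0.0337]
eef_rot: [0.313, 0.95, -0.0, 0.0]
contact_force: [3.8, -1.7, -1.3]
opening: 0.267
finger_force: 44.7
```

Request:
step_arm(
  steps=[
    [[0.5, 0, 0], [0, 0, 0]],
    [[0.5, 0, 0], [0, 0, 0]],
    [[0.5, 0, 0], [0, 0, 0]],
    [[0.5, 0, 0], [0, 0, 0]],
    [[0.5, 0, 0], [0, 0, 0]],
    [[0.5, 0, 0], [0, 0, 0]],
    [[0.5, 0, 0], [0, 0, 0]],
    [[0.5, 0, 0], [0, 0, 0]],
    [[0.4, 0, 0], [0, 0, 0]],
    [[0.3, 0, 0], [0, 0, 0]],
    [[0, 0, 0], [0, 0, 0]],
  ],
)

```text
clock: 15.48
tool_pos: [0.3483, 0.342, 0.0337]
eef_rot: [0.313, 0.95, 0.0, -0.0]
contact_force: [2.0, -2.6, -0.0]
opening: 0.266
finger_force: 44.7
```

```bash
python3 -c "
from h import *
t=snap('side'); s=snap('top');i=cv2.cvtColor(s['img'],cv2.COLOR_RGB2BGR)[95:275,230:400];j=cv2.cvtColor(t['img'],cv2.COLOR_RGB2BGR)[130:270,230:400]
cv2.imwrite('pics/g5.png',np.hstack([cv2.resize(i,(400,424),interpolation=2),cv2.resize(j,(400,424),interpolation=2)]))
print(cur(),sensors.get_state()['q'],sensors.get_state()['contact_force'])"
```

```text
(array([0.34832008, 0.34194381, 0.03369139]), np.float64(143.56429274719363)) [-0.70249842  0.93661569 -0.2738723   2.10361336  1.07763992  0.248408
 -0.99708003] [ 2.51080403 -1.63948334  0.1974209 ]
```

View pics/g5.png

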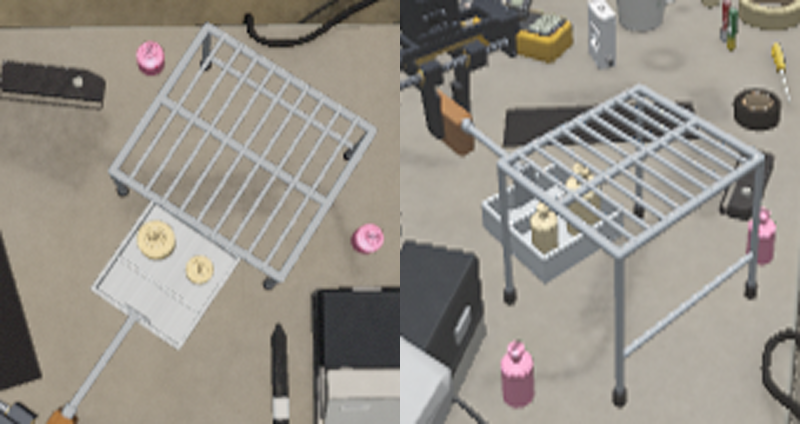

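The tray is mostly out with both weights standing. Its back corners are near (155,202) and (240,260), still close to the riser's front. By the travel, the back edge is at about riser x = -73, so I'll pull another 32 mm.

Request:
step_arm(
  steps=[
    [[0.3, 0, 0], [0, 0, 0]],
    [[0.4, 0, 0], [0, 0, 0]],
    [[0.5, 0, 0], [0, 0, 0]],
    [[0.5, 0, 0], [0, 0, 0]],
    [[0.5, 0, 0], [0, 0, 0]],
    [[0.4, 0, 0], [0, 0, 0]],
    [[0.4, 0, 0], [0, 0, 0]],
    [[0.2, 0, 0], [0, 0, 0]],
    [[0, 0, 0], [0, 0, 0]],
    [[0, 0, 0], [0, 0, 0]],
  ],
)

```text
clock: 16.82
tool_pos: [0.3228, 0.3608, 0.0337]
eef_rot: [0.313, 0.95, 0.0, -0.0]
contact_force: [2.5, -1.6, -1.3]
opening: 0.269
finger_force: 44.7
```

```bash
python3 -c "
from h import *
s=snap('top');i=cv2.cvtColor(s['img'],cv2.COLOR_RGB2BGR)[165:265,250:380]
cv2.imwrite('pics/g6.png',cv2.resize(i,(780,600),interpolation=2))
print(cur(),sensors.get_state()['q'],sensors.get_state()['contact_force'])
c=np.radians(-33.5);X=np.array([np.cos(c),np.sin(c)]);Y=np.array([-X[1],X[0]]);R=np.array([.6265,.141])
P=[R+x*X+y*Y for x,y in((-.086,-.06),(-.086,.06))]
print('limit line at z .026 in crop',(w2px(s,[np.r_[q,.026] for q in P])-[250,165])*6)
p,y=cur()
rows([(p[0],p[1],.11,y,5),(.4583,.3985,.13,192.3,9),(.4583,.3985,.036,192.3,6),(.4583,.3985,.0285,192.3,3)])"
```

```text
(array([0.32277102, 0.36082017, 0.03368515]), np.float64(143.55420207651503)) [-0.78462833  0.93336402 -0.24659837  2.11627705  1.07980019  0.22310663
 -1.06789922] [ 0.84763417 -1.91844724 -1.45078697]
limit line at z .026 in crop [[499.45054661 268.36055891]
 [247.81095354 109.12195554]]
[[[0.0,0.0,-1.53],[0,0,-0.0]],[[0.0,0.0,-1.52],[0,0,-0.0]],[[0.0,0.0,-1.53],[0,0,-0.0]],[[0.0,0.0,-1.53],[0,0,-0.0]],[[0.0,0.0,-1.52],[0,0,-0.0]],[[-0.96,1.23,-0.22],[0,0,-5.4]],[[-1.08,1.14,-0.22],[0,0,-5.4]],[[-1.17,1.03,-0.23],[0,0,-5.4]],[[-1.27,0.91,-0.22],[0,0,-5.5]],[[-1.35,0.79,-0.22],[0,0,-5.4]],[[-1.42,0.66,-0.22],[0,0,-5.4]],[[-1.47,0.52,-0.23],[0,0,-5.4]]]
[[[-1.52,0.38,-0.22],[0,0,-5.4]],[[-1.54,0.23,-0.22],[0,0,-5.4]],[[-0.0,0.0,1.57],[0,0,-0.0]],[[-0.0,0.0,1.56],[0,0,-0.0]],[[-0.0,0.0,1.57],[0,0,-0.0]],[[-0.0,0.0,1.57],[0,0,-0.0]],[[-0.0,0.0,1.56],[0,0,-0.0]],[[-0.0,0.0,1.57],[0,0,-0.0]],[[-0.0,0.0,0.25],[0,0,-0.0]],[[-0.0,0.0,0.25],[0,0,-0.0]],[[-0.0,0.0,0.25],[0,0,-0.0]]]
end [0.4583 0.3985 0.0285] 192.25
```

View pics/g6.png

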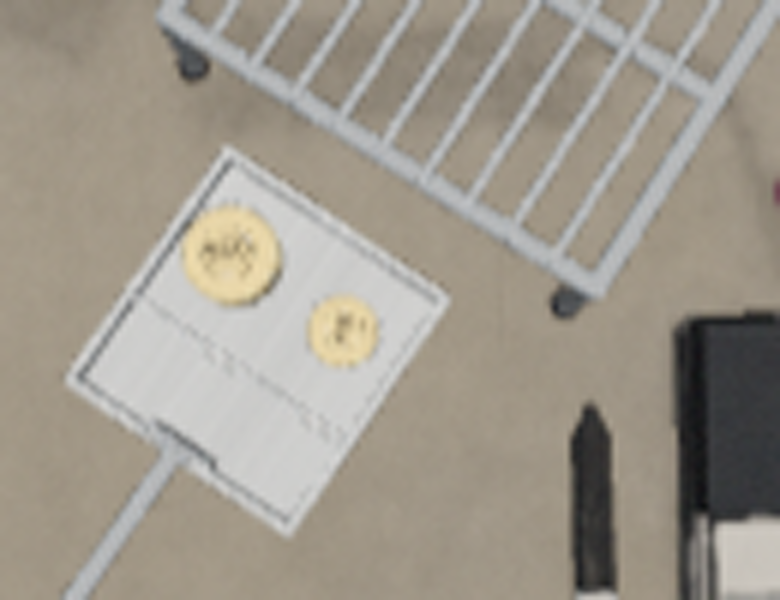

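The tray stands about 17–21 mm past the limit line (248,109)–(499,268), with both weights upright in the back part. I'll ease the blade off the wall, lift it, and return the hook to the mat.

Request:
step_arm(
  steps=[
    [[-0.4, 0, 0], [0, 0, 0]],
    [[-0.4, 0, 0], [0, 0, 0]],
    [[0, 0, 0], [0, 0, 0]],
    [[0, 0, -1], [0, 0, 0]],
    [[0, 0, -1.8], [0, 0, 0]],
    [[0, 0, -1.8], [0, 0, 0]],
    [[0, 0, -1.8], [0, 0, 0]],
    [[0, 0, -1.2], [0, 0, 0]],
  ],
)

```text
clock: 17.88
tool_pos: [0.3296, 0.3559, 0.1104]
eef_rot: [0.313, 0.95, 0.0, -0.0]
contact_force: [-0.4, -0.1, -0.9]
opening: 0.268
finger_force: 44.7
```

```bash
python3 -c "
from h import *
p,y=cur();print(p,y)
rows([(.4583,.3985,.13,192.3,10),(.4583,.3985,.045,192.3,5)])"
```

```text
[0.32959685 0.35589883 0.11036816] 143.5259602215597
[[[-0.78,1.11,-0.2],[0,0,-4.9]],[[-0.87,1.03,-0.19],[0,0,-4.9]],[[-0.96,0.96,-0.2],[0,0,-4.8]],[[-1.04,0.88,-0.2],[0,0,-4.9]],[[-1.11,0.78,-0.19],[0,0,-4.9]],[[-1.17,0.69,-0.2],[0,0,-4.9]],[[-1.22,0.58,-0.19],[0,0,-4.8]],[[-1.27,0.48,-0.2],[0,0,-4.9]],[[-1.3,0.37,-0.2],[0,0,-4.9]],[[-1.33,0.25,-0.19],[0,0,-4.9]],[[-0.0,0.0,1.7],[0,0,0.0]],[[-0.0,0.0,1.7],[0,0,0.0]]]
[[[-0.0,0.0,1.7],[0,0,0.0]],[[-0.0,0.0,1.7],[0,0,0.0]],[[-0.0,0.0,1.7],[0,0,0.0]]]
end [0.4583 0.3985 0.045 ] 192.33
```

Request:
step_arm(
  steps=[
    [[-0.78, 1.11, -0.2], [0, 0, -4.9]],
    [[-0.87, 1.03, -0.2], [0, 0, -4.9]],
    [[-0.96, 0.96, -0.2], [0, 0, -4.8]],
    [[-1.04, 0.88, -0.2], [0, 0, -4.9]],
    [[-1.11, 0.78, -0.2], [0, 0, -4.9]],
    [[-1.17, 0.69, -0.2], [0, 0, -4.9]],
    [[-1.22, 0.58, -0.2], [0, 0, -4.8]],
    [[-1.27, 0.48, -0.2], [0, 0, -4.9]],
    [[-1.3, 0.37, -0.2], [0, 0, -4.9]],
    [[-1.33, 0.25, -0.2], [0, 0, -4.9]],
    [[0, 0, 0], [0, 0, 0]],
  ],
)

```text
clock: 19.25
tool_pos: [0.459, 0.398, 0.1292]
eef_rot: [-0.106, 0.994, 0.0, -0.0]
contact_force: [-1.2, -0.1, -1.2]
opening: 0.272
finger_force: 44.7
```

Request:
step_arm(
  steps=[
    [[0, 0, 2], [0, 0, 0]],
    [[0, 0, 2], [0, 0, 0]],
    [[0, 0, 2], [0, 0, 0]],
    [[0, 0, 2], [0, 0, 0]],
    [[0, 0, 1.2], [0, 0, 0]],
    [[0, 0, 0], [0, 0, 0]],
    [[0, 0, 0], [0, 0, 0]],
  ],
)

```text
clock: 20.12
tool_pos: [0.4585, 0.3988, 0.0382]
eef_rot: [-0.107, 0.994, 0.0, 0.0]
contact_force: [0.2, -0.1, -0.4]
opening: 0.267
finger_force: 44.7
```

```bash
python3 -c "
from h import *
print(cur())
t=snap('side'); s=snap('top');i=cv2.cvtColor(s['img'],cv2.COLOR_RGB2BGR)[130:250,170:330];j=cv2.cvtColor(t['img'],cv2.COLOR_RGB2BGR)[110:230,240:400]
cv2.imwrite('pics/g7.png',np.hstack([cv2.resize(i,(400,300),interpolation=2),cv2.resize(j,(400,300),interpolation=2)]))"
```

```text
(array([0.45850748, 0.39879563, 0.03820807]), np.float64(-167.67073433313604))
```

View pics/g7.png

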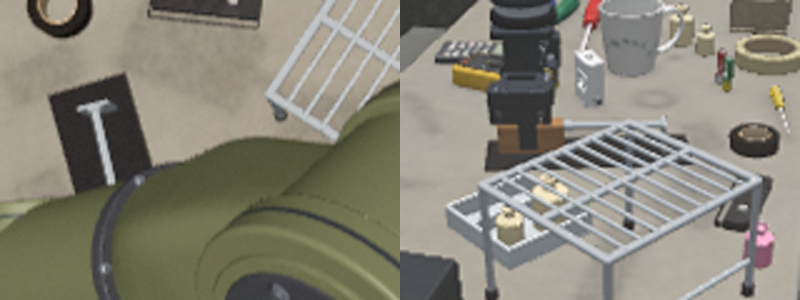

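The hook hangs level just above the mat, with its blade at (97,105) well inside the mat's edges. I'll lower it and let go.

Request:
step_arm(
  steps=[
    [[0, 0, 0.4], [0, 0, 0]],
    [[0, 0, 0.3], [0, 0, 0]],
    [[0, 0, 0.2], [0, 0, 0]],
    [[0, 0, 0.05], [0, 0, 0]],
    [[0, 0, 0], [0, 0, 0]],
    [[0, 0, 0], [0, 0, 0]],
    [[0, 0, 0], [0, 0, 0]],
  ],
)

```text
clock: 21.1
tool_pos: [0.4587, 0.3986, 0.0332]
eef_rot: [-0.107, 0.994, -0.0, 0.002]
contact_force: [-3.9, -9.4, 35.0]
opening: 0.269
finger_force: 44.7
```

Request:
step_arm(
  steps=[
    [[0, 0, 0], [0, 0, 0]],
    [[0, 0, 0], [0, 0, 0]],
    [[0, 0, 0], [0, 0, 0]],
    [[0, 0, 0], [0, 0, 0]],
    [[0, 0, 0], [0, 0, 0]],
    [[0, 0, 0], [0, 0, 0]],
  ],
  claw=0.6,
)

```text
clock: 21.85
tool_pos: [0.4582, 0.3983, 0.028]
eef_rot: [-0.107, 0.994, -0.0, -0.0]
contact_force: [-0.9, 0.2, -0.4]
opening: 0.8
finger_force: 0.0
```

Request:
step_arm(
  steps=[
    [[0, 0, -1], [0, 0, 0]],
    [[0, 0, -2], [0, 0, 0]],
    [[0, 0, -3], [0, 0, 0]],
    [[0, 0, -4], [0, 0, 0]],
    [[0, 0, -5], [0, 0, 0]],
    [[0, 0, -5], [0, 0, 0]],
    [[0, 0, -5], [0, 0, 0]],
    [[3, -3, -4], [0, 0, 0]],
    [[4, -4, 0], [0, 0, 0]],
    [[4, -4, 0], [0, 0, 0]],
    [[0, 0, 0], [0, 0, 0]],
    [[0, 0, 0], [0, 0, 0]],
  ],
)

```text
clock: 23.35
tool_pos: [0.3748, 0.2681, 0.3195]
eef_rot: [-0.107, 0.994, 0.001, 0.001]
contact_force: [0.1, -0.0, 0.1]
opening: 0.8
finger_force: 0.0
```

```bash
python3 -c "
from h import *
print(cur(),sensors.get_state()['clock'])
t=snap('side'); s=snap('top');i=cv2.cvtColor(s['img'],cv2.COLOR_RGB2BGR)[110:290,170:400];j=cv2.cvtColor(t['img'],cv2.COLOR_RGB2BGR)[110:250,230:400]
cv2.imwrite('pics/g8.png',np.hstack([cv2.resize(i,(420,329),interpolation=2),cv2.resize(j,(380,329),interpolation=2)]))"
```

```text
(array([0.37481891, 0.26809261, 0.31947048]), np.float64(-167.67435674256862)) 23.35
```

View pics/g8.png

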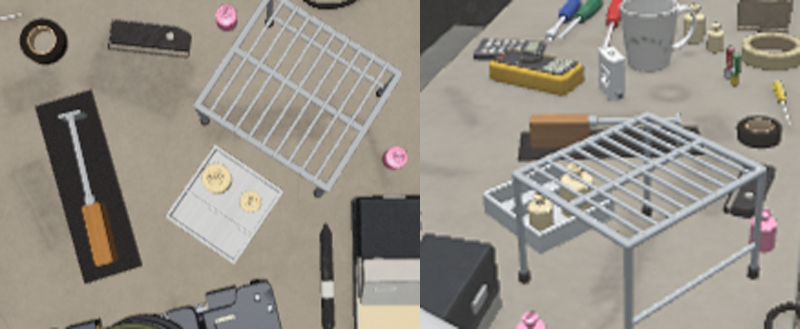

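The hook lies blade down and level within the mat, with its handle at (98,235) and blade at (72,115). The tray is clear of the riser with both weights standing, and the marker and cassette have not moved. Handing in.

```bash
python3 -c "
from h import *
print(finish_job())"
```

```text
the job is handed in; nothing more can be done
None
```

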